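Gauge a finial spigot in the taper gauge

TASK

Stand the boxwood finial with its spigot down in the wide mouth of the taper gauge and slide it along the slot until the spigot wedges between both jaws, pushing firmly but gently (about 7 N; never press a jaw with more than 20 N). Leave it wedged there and record the reading: bring the red cursor back along its rail until it lightly touches, or all but touches (within 3 mm), the finial's collar, without pushing the finial loose. Leave the other things on the bench where they are and let go of everything.

Things in the scene. Friction and masses are not known exactly. Their poses are not given: they have to be found in the camera images.
- finial: Pale boxwood finial, loose, upright on its spigot on the bench, 50 g, 78 mm high, round about z. Origin: centre of the spigot's underside. From the bottom: spigot 24 mm diameter, z 0 to 20 (foot chamfered 2 mm); collar 44 mm diameter, z 20 to 27; neck 20 mm to z 31; straight barrel 26 mm diameter, z 31 to 66 (take it here); point to z 78.
- gauge: Taper gauge fixed to the bench: dark steel bed 235 x 150 x 6 mm, two jaws on it, a cursor rail. Origin: on the bench, at the slot's wide mouth, on the line of the straight jaw's face. x runs along the slot from mouth to narrow end, y across it to the straight jaw, z up. Bed: x -20 to 215, y -90 to 60 mm; slot: x 0 to 170 mm, y below 0, open at both ends and on top. Jaws' tops are level, 28 mm up.
- straight_jaw: Bright steel jaw with black scale marks, on the gauge's bed, 170 x 32 x 22 mm; its inner face is vertical, along the gauge's x axis at y = 0. Same frame as the gauge.
- taper_jaw: Green backing and the brass liner it carries, on the slot's -y side; frame as the gauge. The liner's face slants: the slot is nominally 33 mm wide at the mouth, 1 mm less per 10 mm of x. But screws set the liner up to 2.5 mm nearer or farther all along (hidden, and not in this pose), so the finial's axis stops up to 25 mm either side of x = 90 mm: feel for it. Neither jaw gives.
- cursor (a joint): Red cursor that slides on the rail beside the straight jaw; m of travel from its parking place at the narrow end towards the mouth (gauge -x), 0 to 0.13. It drags with 1 N and stays where it is left. Pushed by its knob, it may be led loosely: a firm grip off its line binds it on the rail.
- cursor_face (a point): Middle of the cursor's flat face that looks to the mouth (gauge -x), at gauge y -12 mm, 32.5 mm above the bench; gauge x 175 mm when the cursor is at 0. The red arm behind it is 6 mm high and reaches across the slot over the jaws. It meets the finial's collar when the collar's centre is 22 mm from the face. Axes as the gauge.
- cursor_knob (a point): Centre of the top of the cursor's upright steel knob, a pin of 14 mm diameter from 28 to 72 mm above the bench, 15 mm to gauge +x of the cursor's face and at gauge y +46 mm. Axes as the gauge.
- queen: Bystander: dark red cherry chess queen, loose, 98 mm high, 42 mm base. Origin: centre of its underside.
- dial_indicator: Bystander: steel dial indicator lying on its back, loose, 56 mm diameter, 22 mm high, stem to its +x, 71 mm from the centre. Origin: centre of its underside.
- oil_cup: Bystander: bronze oil cup, loose, 40 mm diameter, 52 mm high. Origin: centre of its underside.
- pawn: Bystander: boxwood pawn, loose, 56 mm high, 32 mm base. Origin: centre of its underside.
- slot_mouth (a point): Middle of the slot's nominal mouth, level with the jaws' tops (gauge x 0, y -16.5 mm, 28 mm above the bench), axes as the gauge. The finial's collar is wider than the slot: it rides with the collar on the jaws' tops, its origin then 8 mm above the bench. Once in, it slides freely and finds its own line.
- finial_collar (a point): Centre of the finial's collar, on its axis 23.5 mm above its origin; the collar's rim is 22 mm from it.
There are look-alikes about, which are no part of the job. Leave any turquoise look-alike of the finial alone.

How it is judged:
On the way:
1. the finial stands in the slot with its spigot pressed against both jaws at once (over 2 N on each) (contact force between finial and straight_jaw above 2 N and contact force between finial and taper_jaw above 2 N and x of finial in the frame of gauge above 0.055 m and z of finial in the frame of gauge below 0.014 m and angle between finial's own z axis and vertical below 0.12 rad), for 0.2 s.
At the end, for the whole second after the job is handed in: the finial stands upright (within 7 degrees) in the gauge slot with its collar on the jaws and its spigot still wedged (both jaws bear on it), the cursor's face within 3 mm of its collar, everything at rest and let go (x of finial in the frame of gauge between 0.055 and 0.135 m and z of finial in the frame of gauge between 0.003 and 0.013 m and angle between finial's own z axis and vertical below 0.12 rad and contact force between finial and straight_jaw above 0.6 N and contact force between finial and taper_jaw above 0.6 N and x of finial_collar in the frame of cursor_face between -0.025 and -0.02 m and linear speed of finial below 0.01 m/s); the robot touches nothing.
It fails at once if a jaw is pressed with more than 20 N (contact force between finial and straight_jaw above 20 N or contact force between finial and taper_jaw above 20 N).
It fails at once if a bystander is moved by more than 20 mm (distance of any of queen, dial_indicator, oil_cup, pawn from where it was at the start of the episode above 0.02 m).
It also fails if it takes over 67 s, if anything falls off the work surface, if the arm or the gripper's body presses on something with over 40 N, if the wrist force passes 120 N, or if a joint passes its speed limit or range.

ROBOT

A 6-joint arm with a two-finger parallel gripper is mounted at the origin on the work surface. World frame = base frame: x ahead of the robot, y to its left, z up, the work surface at z = 0. Lengths are in m, angles in rad, forces in N, time in s.
With the tool pointing down it reaches from about 0.3 to 0.875 m from the base axis. Payload 6.4 kg.
Tool frame: the origin (TCP) lies midway between the tips of the shut fingers; the grasp point (between the pads) lies 19 mm behind it (ctrl.pinch_z is the distance from the TCP to the grasp point, in m); z points along the fingers, y is the line along which they close (so a half turn about z gives the same grasp; the last joint's range is limited). The gripper opens to 85 mm and grips with 20 to 120 N. Pads are 22 mm wide; open, the fingers measure 114 mm over their backs; the gripper's body (76 mm by 85 mm) begins 54 mm behind the grasp point. The pads swing forward as they close: fully open they stand 13 mm farther back than shut.
Start: joints at [-1.514, 0.181, 1.607, -0, 1.354, -0.206], TCP at [0.149, -0.555, 0.231] pointing down, gripper open.
Joint ranges: [-2.99, 2.99], [-0.89, 2.07], [0.3, 2.58], [-1.14, 4.28], [0, 2.63], [-3.12, 3.12]. Speed limits (rad/s): [2.57, 2.57, 3.01, 3.14, 3.14, 3.14].

INTERFACE

Orientations are given as a unit quaternion [w, x, y, z].
In Python, from bench import ctrl gives the robot as it stands.
- The arm moves only by the tool apply_moves, never from a script. Its argument "moves" is a list of rows, each an object with "jaw": the opening, from 0 (shut) to 1 (fully open); "offset": the shift along the tool's x, y, z in mm, a list of three; "rot": the turn, a rotation vector about the tool's x, y, z in degrees, a list of three. In form: [{"jaw": jaw, "offset": [dx, dy, dz], "rot": [ax, ay, az]}, ...]. A call has exactly 5 rows; each row shifts and turns the commanded pose from where the row before left it, along the tool's axes as they then stand; what a row does not reach is not made up. A row lasts 1/8 s, in which the tool goes at most 62.5 mm and 10.7 degrees, less where a joint would pass 70% of its speed; a pose out of reach is approached as far as the arm can. A call is refused whole if a number of a shift passes 62.5 or a number of a turn 10.7, either way. A call with a gripper value outside its range is refused whole. The fingers move at their own pace and stop on an object; the grip force is fixed at half the most. Time passes only in rows, so rows that do not move let the fingers close, or fill a call up. It gives the time, the measured TCP pose, the force, the opening and the grip force at its end, in the units of the state.
- ctrl.get_obs(): the state, without advancing time (a new reading comes with each control period).
- ctrl.camera(name): name is "scene" or "top" or "wrist"; returns (picture, depth): 384x512x3 uint8, red, green, blue; 384x512 float32, m along the optical axis (not along the pixel's ray), 0 where there is no reading.
- ctrl.camera_params(name): a dict with "K" (3x3 intrinsics, pixels), "cam_to_world" (4x4, takes a point from camera to world coordinates); the wrist camera has in their place "mount" (4x4, takes a point from camera to tool coordinates, whose origin is the TCP and whose axes are the flange's). Camera axes: x right, y down, z forward; pixel columns grow to the right and rows downward; lengths in m; the calibration is good to about 2 mm. A picture is of the moment at which its call begins: read the wrist's pose just before it. camera_params takes no time and is no camera call.
- ctrl.hand_in(): hands the job in; it is judged then, once.
Trained networks look in the newest picture that a camera, given by its name, has taken for a name from the list of things; names that differ only in an ending like _2 or _b are one class to them, and where a whole thing is asked for, a point or a joint stands for the part that bears it (a point fixed in the world has none). Each returns a list of dicts, best first, with "score" (0 to 1); they miss things now and then, are a little off and sometimes report something else, mostly with a low value. They report only what shows in the picture. A call takes as long as a camera call. They do not tell look-alikes from the thing itself.
- ctrl.outline_of(camera, target): "region" (384x512 bool, what is visible of it) and "position" ([column, row] in pixels, amid what is visible of it).
The state is a dict: "time_s": time; "q": joint angles; "dq": joint speeds; "joint_efforts": joint torques, N m; "eef_pos": TCP position; "eef_rot": TCP orientation; "wrist_force": force on the tool from outside, world axes, zero at the start; "torque": the same for the moment, N m; "opening": opening from 0.0 (shut) to 1.0 (fully open); "grasp_force": force on a finger pad.
Only numpy, scipy, OpenCV 4.12 (cv2) and the standard library are available. Lean on these libraries where they do the work, as an engineer would, in place of code of your own. Each camera call takes 0.05 s, during which the arm holds its last target. There are 200 camera calls.

## Working session

There is one attempt and no reset: what is moved stays moved. The work goes in short steps, Python scripts to look and compute and a tool call to move; the robot and the scene stay as the last step left them, time stands still between calls to the robot, and variables do not carry over. Pictures are saved under pics/ and viewed, at most 10 in all, crops included, and the job is handed in when it is done.

Besides the shell and the picture viewer there is one more tool, called after "Call:" by a JSON object that holds its "api" and its "payload", one argument or row to a line. apply_moves: Moves the arm, as the interface text tells. Its arguments: {"type":"object","properties":{"moves":{"type":"array"}},"required":["moves"]}

```bash
mkdir -p pics
cat > h.py <<'E'
import numpy as np, cv2
from scipy.spatial.transform import Rotation as R
from bench import ctrl
def T(name,obs=None):
    p=ctrl.camera_params(name); K=np.array(p["K"])
    if name!="wrist": return K,np.array(p["cam_to_world"])
    o=obs or ctrl.get_obs(); M=np.eye(4); q=o["eef_rot"]
    M[:3,:3]=R.from_quat([q[1],q[2],q[3],q[0]]).as_matrix(); M[:3,3]=o["eef_pos"]
    return K,M@np.array(p["mount"])
def cloud(K,M,d):
    v,u=np.mgrid[:d.shape[0],:d.shape[1]]
    P=np.stack([(u-K[0,2])/K[0,0]*d,(v-K[1,2])/K[1,1]*d,d],-1)
    return P@M[:3,:3].T+M[:3,3]
def shoot(name):
    o=ctrl.get_obs(); K,M=T(name,o); im,d=ctrl.camera(name)
    return im,d,cloud(K,M,d),K,M
def save(im,f): cv2.imwrite("pics/"+f,cv2.cvtColor(im,cv2.COLOR_RGB2BGR))
E
python3 - <<'E'
from h import *
ims=[]
for c in("top","scene"):
    im,d,P,K,M=shoot(c); np.savez(c,im=im,P=P,K=K,M=M)
    for n in("finial","gauge","straight_jaw","taper_jaw","cursor_knob","queen","dial_indicator","oil_cup","pawn"):
        for r in ctrl.outline_of(c,n)[:3]:
            m=r["region"]&(d>0); q=P[m]
            print(c,n,round(r["score"],2),np.round(r["position"]),m.sum(),np.round(np.median(q,0),3),"zmax",np.round(np.percentile(q[:,2],98),3))
    ims.append(im)
save(ims[0],"top.png");save(ims[1],"scene.png")
o=ctrl.get_obs();print(o["eef_pos"],o["eef_rot"],o["time_s"],ctrl.pinch_z)
E
```

```text
top finial 0.61 [357. 220.] 187 [ 0.482 -0.297  0.03 ] zmax 0.08
top finial 0.59 [323. 216.] 169 [ 0.496 -0.207  0.031] zmax 0.078
top gauge 0.56 [249. 177.] 3802 [0.623 0.013 0.014] zmax 0.036
top gauge 0.54 [135. 166.] 176 [0.645 0.352 0.039] zmax 0.054
top straight_jaw 0.66 [254. 184.] 592 [ 0.589 -0.005  0.028] zmax 0.033
top taper_jaw 0.74 [255. 160.] 978 [ 0.665 -0.002  0.025] zmax 0.031
top taper_jaw 0.43 [135. 169.] 172 [0.645 0.351 0.039] zmax 0.054
top cursor_knob 0.53 [221. 186.] 195 [0.585 0.091 0.034] zmax 0.075
top dial_indicator 0.74 [392. 174.] 355 [ 0.631 -0.421  0.021] zmax 0.027
top oil_cup 0.46 [135. 166.] 140 [0.644 0.351 0.041] zmax 0.054
top pawn 0.47 [334. 140.] 96 [ 0.727 -0.237  0.016] zmax 0.057
top pawn 0.24 [254. 160.] 971 [ 0.665 -0.008  0.025] zmax 0.031
scene finial 0.8 [132. 216.] 309 [ 0.494 -0.301  0.039] zmax 0.077
scene gauge 0.97 [275. 228.] 4242 [0.644 0.006 0.021] zmax 0.037
scene gauge 0.57 [298. 203.] 244 [0.585 0.094 0.036] zmax 0.073
scene gauge 0.34 [275. 241.] 1781 [ 0.669 -0.005  0.024] zmax 0.03
scene straight_jaw 0.6 [266. 216.] 970 [ 0.599 -0.001  0.027] zmax 0.03
scene queen 0.55 [336. 167.] 289 [0.505 0.274 0.035] zmax 0.096
scene queen 0.23 [392. 196.] 295 [0.655 0.349 0.027] zmax 0.052
scene dial_indicator 0.84 [ 90. 281.] 698 [ 0.64  -0.421  0.022] zmax 0.025
scene dial_indicator 0.48 [137. 218.] 329 [ 0.494 -0.301  0.037] zmax 0.077
scene dial_indicator 0.41 [272. 229.] 4295 [0.644 0.004 0.021] zmax 0.037
scene oil_cup 0.69 [395. 196.] 251 [0.655 0.347 0.029] zmax 0.052
scene oil_cup 0.2 [339. 167.] 293 [0.505 0.274 0.035] zmax 0.097
scene pawn 0.63 [184. 294.] 275 [ 0.738 -0.241  0.017] zmax 0.056
scene pawn 0.29 [274. 231.] 4336 [0.644 0.005 0.02 ] zmax 0.037
[ 0.14939907 -0.55526463  0.23128569] [-1.82763059e-05  9.91381269e-01  1.31008317e-01  1.19390310e-05] 1.0 0.0187
```

View pics/top.png

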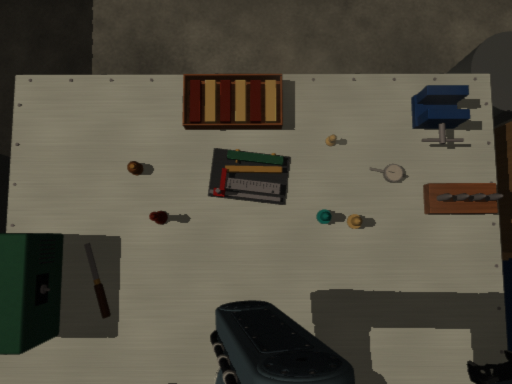

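View pics/scene.png

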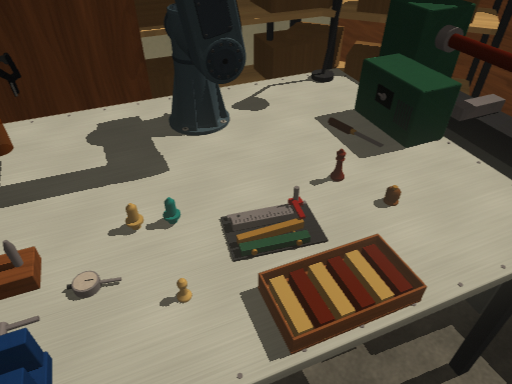

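The top view shows the pale finial at (357,220), its turquoise look-alike at (323,216), and the pale pawn at (331,140), which is shorter. I take the pale one at (357,220). The gauge's cursor is at the left (222,183), so gauge x runs along world +y.

Run:
```python
from h import *
D=np.load("top.npz");im=D["im"];P=D["P"]
save(np.hstack([cv2.resize(im[190:240,300:380],None,fx=5,fy=5,interpolation=2),cv2.resize(np.load("scene.npz")["im"][185:245,100:200],(400,250),interpolation=2)]),"crop.png")
for c in("top","scene"):
    D=np.load(c+".npz");im=D["im"].astype(int);P=D["P"]
    x,y,z=P[...,0],P[...,1],P[...,2]
    # finial
    m=(abs(x-.485)<.04)&(abs(y+.3)<.045)&(z>.033)&(z<.066)
    print(c,"finial",m.sum(),np.round([x[m].min(),x[m].max(),y[m].min(),y[m].max(),np.median(x[m]),np.median(y[m])],3))
    m=(abs(x-.485)<.04)&(abs(y+.3)<.045)&(z>.068);print("tip",P[m].mean(0))
    # bed: dark, z 0..0.05
    m=(abs(x-.63)<.11)&(abs(y)<.16)&(((im.sum(-1)<300)&(z<.012))|(z>.015))&(z<.04)
    m=cv2.morphologyEx(m.astype(np.uint8),cv2.MORPH_OPEN,np.ones((3,3)))>0
    r=cv2.minAreaRect(P[m][:,:2].astype(np.float32)*1000);print("bed",r)
    # straight jaw top: bright grey
    g=(im.min(-1)>80)&(im.max(-1)-im.min(-1)<40)&(abs(z-.028)<.006)&(abs(x-.6)<.05)&(abs(y)<.12)
    print("jaw",g.sum(),cv2.minAreaRect(P[g][:,:2].astype(np.float32)*1000))
    k=(z>.045)&(abs(x-.58)<.05)&(abs(y-.09)<.05);print("knob",k.sum(),P[k].mean(0))
```

```text
top finial 27 [ 0.471  0.501 -0.313 -0.288  0.483 -0.292]
tip [ 0.48355258 -0.29980778  0.07316582]
bed ((625.0346069335938, 8.8441162109375), (245.53468322753906, 157.04884338378906), 83.45252990722656)
jaw 0 ((0.0, 0.0), (0.0, 0.0), 0.0)
knob 26 [0.57171402 0.10070134 0.06825969]
scene finial 118 [ 0.481  0.5   -0.314 -0.289  0.495 -0.301]
tip [ 0.48874942 -0.3013218   0.07297179]
bed ((622.610107421875, 31.209022521972656), (280.1529541015625, 187.55393981933594), 82.83641052246094)
jaw 439 ((589.5938110351562, -2.8249130249023438), (155.79583740234375, 34.82412338256836), 82.07679748535156)
knob 57 [0.57614327 0.09957991 0.06210439]
```

View pics/crop.png

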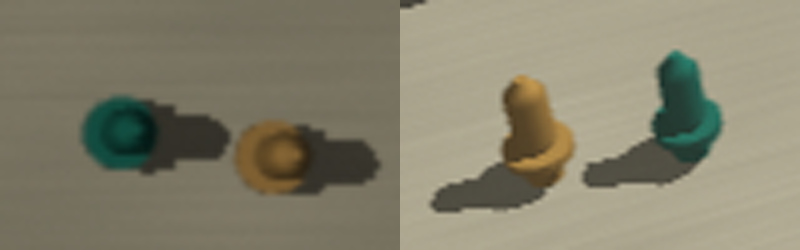

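```bash
cat >> h.py <<'E'
def plan(pos,yaw,n,jaw=1):
    "rows (rounded) from the present pose to pos with tool down and tool x at yaw deg"
    o=ctrl.get_obs(); q=o["eef_rot"]; r0=R.from_quat([q[1],q[2],q[3],q[0]]); p=np.array(o["eef_pos"])
    c,s=np.cos(np.radians(yaw)),np.sin(np.radians(yaw))
    r1=R.from_matrix(np.array([[c,s,0],[s,-c,0],[0,0,-1]]))
    tot=(r0.inv()*r1).as_rotvec(degrees=True); st=np.round(tot/n,1); r=r0
    for i in range(n):
        off=np.round(r.inv().apply((np.array(pos)-p)/(n-i)),0 if i<n-1 else 1)
        p=p+r.apply(off); 
        print(i,(off*1000).round(1).tolist() if 0 else off.tolist()) if 0 else None
    p=np.array(o["eef_pos"])*1000; r=r0; rows=[]
    for i in range(n):
        off=np.round(r.inv().apply((np.array(pos)*1000-p)/(n-i)),1)
        p=p+r.apply(off); r=r*R.from_rotvec(st,degrees=True); rows.append((off.tolist(),st.tolist()))
    for x in rows: print(*x)
E
python3 - <<'E'
import re;s=open('h.py').read()
a=s.index("    for i in range(n):\n        off=np.round(r.inv().apply((np.array(pos)-p)");b=s.index("    p=np.array(o[\"eef_pos\"])*1000")
open('h.py','w').write(s[:a]+s[b:])
E
python3 - <<'E'
from h import *
print(np.round(ctrl.camera_params("wrist")["mount"],3))
plan([.47,-.30,.23],83,10)
E
```

```text
[[ 0.001 -0.949 -0.316  0.082]
 [ 1.     0.001  0.002 -0.001]
 [-0.001 -0.316  0.949 -0.143]
 [ 0.     0.     0.     1.   ]]
[37.6, -16.3, 0.1] [-0.0, -0.0, -6.8]
[39.3, -11.8, 0.1] [-0.0, -0.0, -6.8]
[40.4, -7.0, 0.1] [-0.0, -0.0, -6.8]
[40.9, -2.2, 0.1] [-0.0, -0.0, -6.8]
[40.9, 2.7, 0.2] [-0.0, -0.0, -6.8]
[40.3, 7.5, 0.1] [-0.0, -0.0, -6.8]
[39.1, 12.2, 0.2] [-0.0, -0.0, -6.8]
[37.4, 16.7, 0.1] [-0.0, -0.0, -6.8]
[35.1, 21.0, 0.2] [-0.0, -0.0, -6.8]
[32.4, 25.1, 0.1] [-0.0, -0.0, -6.8]
```

Call:
{"api": "apply_moves", "payload": {
  "moves": [
    {"jaw": 1,"offset": [38,-16,0],"rot": [0,0,-6.8]},
    {"jaw": 1,"offset": [39,-12,0],"rot": [0,0,-6.8]},
    {"jaw": 1,"offset": [40,-7,0],"rot": [0,0,-6.8]},
    {"jaw": 1,"offset": [41,-2,0],"rot": [0,0,-6.8]},
    {"jaw": 1,"offset": [41,3,0],"rot": [0,0,-6.8]}
  ]
}}

```text
time_s: 1.62
eef_pos: [0.311, -0.4274, 0.2314]
eef_rot: [0.0, 0.909, 0.417, 0.0]
wrist_force: [0.6, -1.1, -1.2]
opening: 1.004
grasp_force: 0.0
```

Call:
{"api": "apply_moves", "payload": {
  "moves": [
    {"jaw": 1,"offset": [40,8,0],"rot": [0,0,-6.8]},
    {"jaw": 1,"offset": [39,12,0],"rot": [0,0,-6.8]},
    {"jaw": 1,"offset": [37,17,0],"rot": [0,0,-6.8]},
    {"jaw": 1,"offset": [35,21,0],"rot": [0,0,-6.8]},
    {"jaw": 1,"offset": [32,25,0],"rot": [0,0,-6.8]}
  ]
}}

```text
time_s: 2.25
eef_pos: [0.471, -0.3012, 0.2314]
eef_rot: [0.0, 0.747, 0.664, -0.0]
wrist_force: [0.1, -0.0, -0.5]
opening: 0.999
grasp_force: 0.0
```

```bash
cat > fin.py <<'E'
from h import *
im,d,P,K,M=shoot("wrist"); 
x,y,z=P[...,0],P[...,1],P[...,2]
for r in ctrl.outline_of("wrist","finial"):
    m=r["region"]&(d>0);
    hsv=cv2.cvtColor(im,cv2.COLOR_RGB2HSV)[m].mean(0)
    c=P[m&(z>.016)&(z<.035)]; b=P[m&(z>.036)&(z<.064)]
    print(round(r["score"],2),np.round(r["position"]),m.sum(),"hsv",hsv.round(),"collar circle",[np.round(v,4) for v in cv2.minEnclosingCircle((c[:,:2]).astype(np.float32)*1)] if len(c) else 0,"barrel x,y range",np.round([b.min(0),b.max(0)],4).tolist() if len(b) else 0, "tip",np.round(P[m][P[m][:,2]>.07].mean(0),4),"zmax",P[m][:,2].max())
o=ctrl.get_obs();print(o["eef_pos"],o["eef_rot"],o["time_s"])
save(im,"w1.png")
E
python3 fin.py
```

```text
0.76 [265. 159.] 1450 hsv [ 20. 135. 112.] collar circle [array([ 0.4835, -0.301 ]), np.float64(0.0221)] barrel x,y range [[0.4714, -0.2995, 0.0361], [0.4962, -0.2881, 0.0638]] tip [ 0.4833 -0.3     0.0743] zmax 0.07966441738333035
0.6 [266.  68.] 1730 hsv [ 85. 190.  69.] collar circle [array([ 0.4977, -0.2108]), np.float64(0.0219)] barrel x,y range [[0.4848, -0.2234, 0.037], [0.4945, -0.2108, 0.0639]] tip [ 0.4975 -0.2109  0.0742] zmax 0.08007206956802876
[ 0.47236973 -0.29957868  0.2313576 ] [1.08353793e-04 7.46610504e-01 6.65261097e-01 6.44682779e-04] 2.35
```

View pics/w1.png

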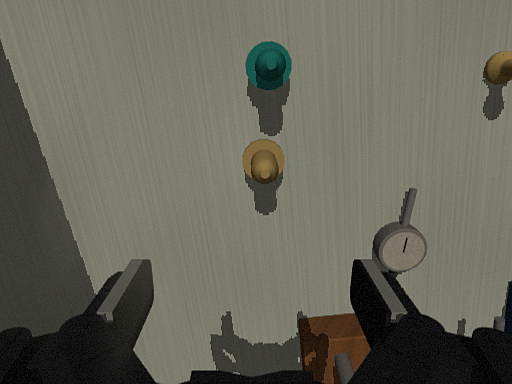

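The pale finial is at (265,160), upright at (0.4835,-0.301), with collar radius 22.1 mm as specified. The turquoise one is at (268,66), clear of the fingers, so I go down on the pale one.

Call:
{"api": "apply_moves", "payload": {
  "moves": [
    {"jaw": 1,"offset": [0,11,40],"rot": [0,0,0]},
    {"jaw": 1,"offset": [0,0,45],"rot": [0,0,0]},
    {"jaw": 1,"offset": [0,0,45],"rot": [0,0,0]},
    {"jaw": 1,"offset": [0,0,40],"rot": [0,0,0]},
    {"jaw": 1,"offset": [0,0,29],"rot": [0,0,0]}
  ]
}}

```text
time_s: 2.98
eef_pos: [0.4797, -0.3033, 0.0303]
eef_rot: [-0.001, 0.749, 0.662, -0.0]
wrist_force: [0.0, -0.2, 0.2]
opening: 1.001
grasp_force: 0.0
```

Call:
{"api": "apply_moves", "payload": {
  "moves": [
    {"jaw": 1,"offset": [0,0,0],"rot": [0,0,0]},
    {"jaw": 0.2,"offset": [0,0,0],"rot": [0,0,0]},
    {"jaw": 0.2,"offset": [0,0,0],"rot": [0,0,0]},
    {"jaw": 0.2,"offset": [0,0,0],"rot": [0,0,0]},
    {"jaw": 0.2,"offset": [0,0,0],"rot": [0,0,0]}
  ]
}}

```text
time_s: 3.6
eef_pos: [0.4815, -0.3039, 0.0335]
eef_rot: [0.001, 0.749, 0.663, 0.0]
wrist_force: [-0.8, 0.8, 4.9]
opening: 0.288
grasp_force: 58.6
```

Call:
{"api": "apply_moves", "payload": {
  "moves": [
    {"jaw": 0.2,"offset": [0,0,0],"rot": [0,0,0]},
    {"jaw": 0.2,"offset": [0,0,0],"rot": [0,0,0]},
    {"jaw": 0.2,"offset": [0,0,0],"rot": [0,0,0]},
    {"jaw": 0.2,"offset": [0,0,0],"rot": [0,0,0]},
    {"jaw": 0.2,"offset": [0,0,0],"rot": [0,0,0]}
  ]
}}

```text
time_s: 4.22
eef_pos: [0.4815, -0.3039, 0.0335]
eef_rot: [0.001, 0.749, 0.663, 0.0]
wrist_force: [-0.8, 0.4, 5.8]
opening: 0.288
grasp_force: 58.6
```

Call:
{"api": "apply_moves", "payload": {
  "moves": [
    {"jaw": 0.2,"offset": [0,0,-20],"rot": [0,0,0]},
    {"jaw": 0.2,"offset": [0,0,-40],"rot": [0,0,0]},
    {"jaw": 0.2,"offset": [0,0,-50],"rot": [0,0,0]},
    {"jaw": 0.2,"offset": [0,0,-50],"rot": [0,0,0]},
    {"jaw": 0.2,"offset": [0,0,-46],"rot": [0,0,0]}
  ]
}}

```text
time_s: 4.85
eef_pos: [0.4809, -0.3033, 0.2415]
eef_rot: [0.001, 0.749, 0.663, 0.0]
wrist_force: [1.1, -0.5, -1.4]
opening: 0.288
grasp_force: 58.9
```

Call:
{"api": "apply_moves", "payload": {
  "moves": [
    {"jaw": 0.2,"offset": [40,20,0],"rot": [0,0,0]},
    {"jaw": 0.2,"offset": [55,20,0],"rot": [0,0,0]},
    {"jaw": 0.2,"offset": [55,25,0],"rot": [0,0,0]},
    {"jaw": 0.2,"offset": [55,25,0],"rot": [0,0,0]},
    {"jaw": 0.2,"offset": [53,18,0],"rot": [0,0,0]}
  ]
}}

```text
time_s: 5.48
eef_pos: [0.6201, -0.0585, 0.2397]
eef_rot: [0.001, 0.749, 0.663, 0.0]
wrist_force: [0.4, -0.4, -1.5]
opening: 0.281
grasp_force: 59.0
```

Run:
```python
from h import *
im,d,P,K,M=shoot("wrist"); o=ctrl.get_obs(); print(o["eef_pos"],o["eef_rot"],o["time_s"],o["opening"],o["wrist_force"])
reg={}
for n in("straight_jaw","taper_jaw","cursor_knob","gauge","finial"):
    for r in ctrl.outline_of("wrist",n)[:2]:
        m=r["region"]&(d>0); reg.setdefault(n,r["region"])
        print(n,round(r["score"],2),np.round(r["position"]),m.sum(),np.round(np.median(P[m],0),4))
np.savez("w2",im=im,P=P,K=K,M=M,**reg); save(im,"w2.png")
```

```text
[ 0.62185694 -0.05183041  0.23961731] [-4.97679997e-04  7.47121280e-01  6.64683338e-01  2.36757322e-03] 5.525 0.28713555657951984 [-1.38149938  3.92856127  0.15951187]
straight_jaw 0.9 [213.  95.] 5623 [0.5918 0.0113 0.0282]
taper_jaw 0.93 [295.  91.] 8284 [0.6685 0.006  0.0249]
cursor_knob 0.74 [204.   9.] 1305 [0.5964 0.0874 0.0352]
gauge 0.66 [245.  93.] 27776 [0.6221 0.0093 0.0235]
finial 0.85 [256. 263.] 7750 [ 0.6217 -0.046   0.2632]
finial 0.56 [160. 294.] 812 [ 0.5015 -0.1991  0.028 ]
```

View pics/w2.png

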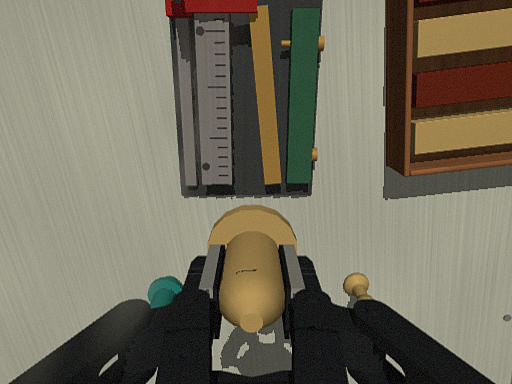

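The gauge is fully seen: straight jaw (213,95), liner (267,95), mouth at row about 185, red cursor at the top (210,5); the finial is held upright at (256,263). I now fit the gauge pose.

Run:
```python
from h import *
D=np.load("w2.npz");P=D["P"];im=D["im"].astype(int)
z=P[...,2]
j=D["straight_jaw"]&(abs(z-.028)<.004); print("ztop",np.median(z[j]))
n,_=max(((i,(l==i).sum()) for l in [cv2.connectedComponents(j.astype(np.uint8))[1]] for i in range(1,l.max()+1)),key=lambda t:t[1])
r=cv2.minAreaRect(P[j][:,:2].astype(np.float32)*1000);print(r);print(cv2.boxPoints(r))
t=D["taper_jaw"]&(abs(z-.028)<.003); print("taper box",cv2.boxPoints(cv2.minAreaRect(P[t][:,:2].astype(np.float32)*1000)))
# slot-side edge: per image row the rightmost jaw pixel; liner: yellow pixels
E_=[];L=[];Lr=[]
hsv=cv2.cvtColor(D["im"],cv2.COLOR_RGB2HSV); br=(hsv[...,0]>12)&(hsv[...,0]<30)&(hsv[...,1]>120)&(abs(z-.028)<.004)&D["taper_jaw"]
for v in range(25,175):
    u=np.where(j[v])[0]; w=np.where(br[v])[0]; w=w[w<285]
    if len(u)>5: E_.append(P[v,u.max()])
    if len(w)>3: L.append(P[v,w.min()])
def line(a):
    a=np.array(a)[:,:2].astype(np.float32)*1000; l=cv2.fitLine(a,cv2.DIST_HUBER,0,.01,.01).ravel(); l=l if l[1]>0 else np.r_[-l[:2],l[2:]]
    return l,np.degrees(np.arctan2(l[1],l[0]))
a=line(E_);b=line(L);print("straight edge",a,"liner",b,len(L))
# knob & cursor
k=(z>.05)&(z<.08)&(P[...,1]>.05)&(P[...,0]<.62);print("knob",P[k].mean(0) if k.any() else 0)
o=ctrl.get_obs();print(o["eef_pos"])
# gauge frame from edge + jaw mouth end
g=np.array([a[0][0],a[0][1]]);nrm=np.array([-g[1],g[0]]);p0=a[0][2:]
X=(P[j][:,:2]*1000-p0)@g; Y=(P[j][:,:2]*1000-p0)@nrm
print("jaw extents",np.percentile(X,[.2,99.8]),np.percentile(Y,[.5,99.5])); org=p0+g*np.percentile(X,.2);print("origin",org,"yaw",a[1])
l=np.array(L)[:,:2]*1000-org; lx,ly=l@g,l@nrm; print("liner fit y=a x+b",np.polyfit(lx,ly,1))
f=(z>.16)&(D["finial"]); 
c=P[f&(z<.24)&(z>.22)];print("collar",len(c),cv2.minEnclosingCircle(c[:,:2].astype(np.float32)*1000) if len(c) else 0, np.percentile(z[f],[1,50,99]))
```

```text
ztop 0.028198404853607806
((590.358642578125, 1.6573333740234375), (165.2611083984375, 32.255271911621094), 83.18292999267578)
[[564.5368  -78.47469]
 [596.564   -82.30338]
 [616.1805   81.78936]
 [584.15326  85.61805]]
taper box [[618.1596   -84.32978 ]
 [683.20856  -91.00055 ]
 [700.6462    79.03944 ]
 [635.5972    85.710205]]
straight edge (array([ 1.1804631e-01,  9.9300808e-01,  6.0197571e+02, -3.4200142e+01],
      dtype=float32), np.float32(83.220634)) liner (array([1.8341184e-02, 9.9983180e-01, 6.3392267e+02, 2.5400265e+01],
      dtype=float32), np.float32(88.949066)) 150
knob 0
[ 0.61892047 -0.06116337  0.23882324]
jaw extents [-47.70144242 116.54683726] [-0.26465803 31.4980055 ]
origin [596.34472858 -81.56805952] yaw 83.220634
liner fit y=a x+b [  0.09991404 -35.73403359]
collar 2422 ((621.11572265625, -51.553466796875), 21.557899475097656) [0.22797714 0.26385666 0.2850792 ]
```

```bash
cat > gz.py <<'E'
from h import *
o=ctrl.get_obs(); im,d,P,K,M=shoot("wrist"); z=P[...,2]
print("eef before/after",np.round(o["eef_pos"],4),np.round(ctrl.get_obs()["eef_pos"],4))
r=ctrl.outline_of("wrist","straight_jaw")[0]; j=r["region"]&(abs(z-.028)<.004)
E_=[P[v,np.where(j[v])[0].max(),:2] for v in range(384) if j[v].sum()>10]
E_=np.array(E_[8:-8],np.float32)*1000
l=cv2.fitLine(E_,cv2.DIST_HUBER,0,.01,.01).ravel(); l=l if l[1]>0 else np.r_[-l[:2],l[2:]]
g=l[:2];nrm=np.array([-g[1],g[0]]);X=(P[j][:,:2]*1000-l[2:])@g
org=l[2:]+g*np.percentile(X,.3); print("score",r["score"],"n",j.sum(),"origin",org,"yaw",np.degrees(np.arctan2(g[1],g[0])),"len",np.ptp(np.percentile(X,[.3,99.7])))
f=ctrl.outline_of("wrist","finial")[0]["region"];zt=o["eef_pos"][2]
c=P[f&(z<zt-.002)&(z>zt-.014)];cc=cv2.minEnclosingCircle(c[:,:2].astype(np.float32)*1000);print("collar",cc,np.median(c[:,2]))
G=lambda p:((np.array(p)-org)@g,(np.array(p)-org)@nrm)
print("collar in gauge",G(cc[0]),"tcp in gauge",G(np.array(o["eef_pos"][:2])*1000))
k=P[(z>.066)&(z<.078)&(P[...,1]>.05)&(P[...,0]<.6)];print("knob",k.mean(0) if len(k) else None)
t=o["eef_rot"];print("tool x yaw",2*np.degrees(np.arctan2(t[2],t[1])))
E
python3 gz.py
```

```text
eef before/after [ 0.6189 -0.0612  0.2388] [ 0.6188 -0.0616  0.2387]
score 0.81 n 5634 origin [596.28644694 -81.57601058] yaw 83.19769 len 164.51704929169313
collar ((0.0, 0.0), 0.0) nan
collar in gauge (np.float64(10.375338439073083), np.float64(601.7512116530343)) tcp in gauge (np.float64(22.949807058861946), np.float64(-20.056945266719904))
knob None
tool x yaw 83.02779511065866
  return _methods._mean(a, axis=axis, dtype=dtype,
  ret = ret.dtype.type(ret / rcount)
```

Call:
{"api": "apply_moves", "payload": {
  "moves": [
    {"jaw": 0.2,"offset": [0,-3.5,30],"rot": [0,0,0]},
    {"jaw": 0.2,"offset": [0,0,40],"rot": [0,0,0]},
    {"jaw": 0.2,"offset": [0,0,40],"rot": [0,0,0]},
    {"jaw": 0.2,"offset": [0,0,34],"rot": [0,0,0]},
    {"jaw": 0.2,"offset": [0,0,20],"rot": [0,0,0]}
  ]
}}

```text
time_s: 6.55
eef_pos: [0.6146, -0.0608, 0.0724]
eef_rot: [-0.001, 0.749, 0.662, -0.001]
wrist_force: [1.3, 0.3, -1.0]
opening: 0.286
grasp_force: 59.0
```

Call:
{"api": "apply_moves", "payload": {
  "moves": [
    {"jaw": 0.2,"offset": [0,0,0],"rot": [0,0,0]},
    {"jaw": 0.2,"offset": [0,0,0],"rot": [0,0,0]},
    {"jaw": 0.2,"offset": [0,0,0],"rot": [0,0,0]},
    {"jaw": 0.2,"offset": [0,0,0],"rot": [0,0,0]},
    {"jaw": 0.2,"offset": [0,0,0],"rot": [0,0,0]}
  ]
}}

```text
time_s: 7.18
eef_pos: [0.6161, -0.0599, 0.0748]
eef_rot: [0.0, 0.749, 0.663, 0.0]
wrist_force: [0.3, 0.1, -0.1]
opening: 0.289
grasp_force: 59.0
```

```bash
cat >> h.py <<'E'
ORG=np.array([596.3,-81.6]);_y=np.radians(83.2);GX=np.array([np.cos(_y),np.sin(_y)]);GY=np.array([-GX[1],GX[0]])
def G(p): p=np.asarray(p)[:2]*1000-ORG; return np.round([p@GX,p@GY],1)
E
cat > st.py <<'E'
from h import *
o=ctrl.get_obs();w=np.array(o["wrist_force"]);t=o["eef_rot"]
print("t",o["time_s"],"tcp gauge",G(o["eef_pos"]),"z",round(o["eef_pos"][2]*1000,1),"F gauge",np.round([w[:2]@GX,w[:2]@GY,w[2]],2),"open",o["opening"],"yaw",2*np.degrees(np.arctan2(t[2],t[1])),"tilt",t[0],t[3])
E
cat > look.py <<'E'
from h import *
import sys
im,d,P,K,M=shoot(sys.argv[1]); f=sys.argv[2]; b=[int(v) for v in sys.argv[3:7]] or [0,384,0,512]
c=im[b[0]:b[1],b[2]:b[3]]; s=int(min(800/c.shape[1],600/c.shape[0])) or 1
save(cv2.resize(c,None,fx=s,fy=s,interpolation=2),f); np.savez("last",im=im,P=P,d=d)
E
python3 st.py; python3 look.py wrist w3.png
```

```text
t 7.175 tcp gauge [ 23.9 -17.1] z 74.8 F gauge [ 0.16 -0.24 -0.07] open 0.2885910169441723 yaw 83.06655173436864 tilt 0.0003482011425441114 0.00022623867457456634
```

View pics/w3.png

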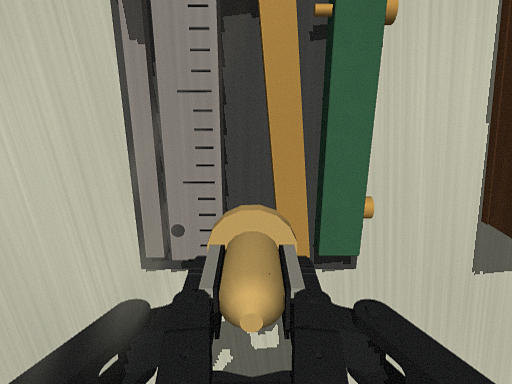

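The collar (252,230) is centred between the straight face (col ~221) and the liner (col ~280), so I lower it into the slot.

Call:
{"api": "apply_moves", "payload": {
  "moves": [
    {"jaw": 0.2,"offset": [0,0,10],"rot": [0,0,0]},
    {"jaw": 0.2,"offset": [0,0,10],"rot": [0,0,0]},
    {"jaw": 0.2,"offset": [0,0,6],"rot": [0,0,0]},
    {"jaw": 0.2,"offset": [0,0,4],"rot": [0,0,0]},
    {"jaw": 0.2,"offset": [0,0,2],"rot": [0,0,0]}
  ]
}}

```text
time_s: 7.85
eef_pos: [0.6158, -0.0599, 0.0419]
eef_rot: [-0.0, 0.749, 0.663, -0.0]
wrist_force: [-0.6, -0.4, 0.1]
opening: 0.282
grasp_force: 59.0
```

Call:
{"api": "apply_moves", "payload": {
  "moves": [
    {"jaw": 0.2,"offset": [0,0,0],"rot": [0,0,0]},
    {"jaw": 0.2,"offset": [0,0,0],"rot": [0,0,0]},
    {"jaw": 0.2,"offset": [0,0,0],"rot": [0,0,0]},
    {"jaw": 0.2,"offset": [0,0,0],"rot": [0,0,0]},
    {"jaw": 0.2,"offset": [0,0,0],"rot": [0,0,0]}
  ]
}}

```text
time_s: 8.48
eef_pos: [0.6159, -0.0599, 0.0423]
eef_rot: [0.0, 0.749, 0.663, 0.0]
wrist_force: [-0.7, -0.8, -0.7]
opening: 0.289
grasp_force: 59.0
```

```bash
python3 st.py
```

```text
t 8.475 tcp gauge [ 23.8 -16.9] z 42.3 F gauge [-0.84  0.61 -0.68] open 0.2894377553707707 yaw 83.05659102483106 tilt 2.1971202784125734e-05 2.1616353706064493e-05
```

Call:
{"api": "apply_moves", "payload": {
  "moves": [
    {"jaw": 0.2,"offset": [7,-0.5,0],"rot": [0,0,0]},
    {"jaw": 0.2,"offset": [8,-0.5,0],"rot": [0,0,0]},
    {"jaw": 0.2,"offset": [8,-0.5,0],"rot": [0,0,0]},
    {"jaw": 0.2,"offset": [7,-0.5,0],"rot": [0,0,0]},
    {"jaw": 0.2,"offset": [4,0,0],"rot": [0,0,0]}
  ]
}}

```text
time_s: 9.1
eef_pos: [0.618, -0.0252, 0.0423]
eef_rot: [-0.0, 0.748, 0.663, -0.0]
wrist_force: [1.1, 0.9, -1.8]
opening: 0.288
grasp_force: 59.0
```

Call:
{"api": "apply_moves", "payload": {
  "moves": [
    {"jaw": 0.2,"offset": [2,-0.2,0],"rot": [0,0,0]},
    {"jaw": 0.2,"offset": [1,0,0],"rot": [0,0,0]},
    {"jaw": 0.2,"offset": [1,0,0],"rot": [0,0,0]},
    {"jaw": 0.2,"offset": [0,0,0],"rot": [0,0,0]},
    {"jaw": 0.2,"offset": [0,0,0],"rot": [0,0,0]}
  ]
}}

```text
time_s: 9.72
eef_pos: [0.6182, -0.0221, 0.0423]
eef_rot: [-0.0, 0.749, 0.663, -0.0]
wrist_force: [0.8, 0.3, -1.3]
opening: 0.289
grasp_force: 59.0
```

```bash
python3 st.py
```

```text
t 9.725 tcp gauge [ 61.7 -14.7] z 42.3 F gauge [ 0.37 -0.73 -1.26] open 0.28876548549010933 yaw 83.04703320668413 tilt -5.150221334913638e-06 -2.5404831706741102e-05
```

Call:
{"api": "apply_moves", "payload": {
  "moves": [
    {"jaw": 0.2,"offset": [2,-0.1,0],"rot": [0,0,0]},
    {"jaw": 0.2,"offset": [2,-0.1,0],"rot": [0,0,0]},
    {"jaw": 0.2,"offset": [2,-0.1,0],"rot": [0,0,0]},
    {"jaw": 0.2,"offset": [1,-0.1,0],"rot": [0,0,0]},
    {"jaw": 0.2,"offset": [1,0,0],"rot": [0,0,0]}
  ]
}}

```text
time_s: 10.35
eef_pos: [0.6188, -0.0138, 0.0423]
eef_rot: [0.0, 0.749, 0.663, -0.0]
wrist_force: [0.7, 0.1, -0.3]
opening: 0.285
grasp_force: 59.0
```

```bash
python3 st.py
```

```text
t 10.35 tcp gauge [ 69.9 -14.3] z 42.3 F gauge [ 0.15 -0.71 -0.32] open 0.2852324500432421 yaw 83.06305980090774 tilt 1.3876412815541532e-05 -2.4388001094096757e-06
```

Call:
{"api": "apply_moves", "payload": {
  "moves": [
    {"jaw": 0.2,"offset": [2,-0.1,0],"rot": [0,0,0]},
    {"jaw": 0.2,"offset": [2,-0.1,0],"rot": [0,0,0]},
    {"jaw": 0.2,"offset": [2,-0.1,0],"rot": [0,0,0]},
    {"jaw": 0.2,"offset": [1,-0.1,0],"rot": [0,0,0]},
    {"jaw": 0.2,"offset": [1,0,0],"rot": [0,0,0]}
  ]
}}

```text
time_s: 10.98
eef_pos: [0.6194, -0.0059, 0.0423]
eef_rot: [0.0, 0.749, 0.663, -0.0]
wrist_force: [0.4, 0.4, -0.2]
opening: 0.287
grasp_force: 59.0
```

```bash
python3 st.py
```

```text
t 10.975 tcp gauge [ 77.9 -14. ] z 42.3 F gauge [ 0.48 -0.33 -0.19] open 0.2871130891725817 yaw 83.0610719041252 tilt 9.086529558710998e-08 -1.3381543547925412e-05
```

Call:
{"api": "apply_moves", "payload": {
  "moves": [
    {"jaw": 0.2,"offset": [2,-0.1,0],"rot": [0,0,0]},
    {"jaw": 0.2,"offset": [2,-0.2,0],"rot": [0,0,0]},
    {"jaw": 0.2,"offset": [2,-0.1,0],"rot": [0,0,0]},
    {"jaw": 0.2,"offset": [1,-0.1,0],"rot": [0,0,0]},
    {"jaw": 0.2,"offset": [1,0,0],"rot": [0,0,0]}
  ]
}}

```text
time_s: 11.6
eef_pos: [0.6199, 0.0021, 0.0423]
eef_rot: [-0.0, 0.749, 0.663, -0.0]
wrist_force: [-0.9, 0.3, -0.5]
opening: 0.286
grasp_force: 59.0
```

```bash
python3 st.py
```

```text
t 11.6 tcp gauge [ 85.9 -13.5] z 42.3 F gauge [ 0.24  0.93 -0.49] open 0.28568168528676385 yaw 83.0570646244269 tilt -3.864874104653386e-06 -3.944352679034322e-06
```

Call:
{"api": "apply_moves", "payload": {
  "moves": [
    {"jaw": 0.2,"offset": [1.5,-0.1,0],"rot": [0,0,0]},
    {"jaw": 0.2,"offset": [1.5,-0.1,0],"rot": [0,0,0]},
    {"jaw": 0.2,"offset": [1,-0.1,0],"rot": [0,0,0]},
    {"jaw": 0.2,"offset": [1,0,0],"rot": [0,0,0]},
    {"jaw": 0.2,"offset": [0,0,0],"rot": [0,0,0]}
  ]
}}

```text
time_s: 12.22
eef_pos: [0.6202, 0.0071, 0.0423]
eef_rot: [-0.0, 0.749, 0.663, 0.0]
wrist_force: [-0.5, 0.8, -1.1]
opening: 0.288
grasp_force: 59.0
```

```bash
python3 st.py
```

```text
t 12.225 tcp gauge [ 90.9 -13.2] z 42.3 F gauge [ 0.69  0.54 -1.12] open 0.2882074832306878 yaw 83.06211425152972 tilt -1.4112244250411492e-05 8.234163219335947e-07
```

Call:
{"api": "apply_moves", "payload": {
  "moves": [
    {"jaw": 0.2,"offset": [1.5,-0.1,0],"rot": [0,0,0]},
    {"jaw": 0.2,"offset": [1.5,-0.1,0],"rot": [0,0,0]},
    {"jaw": 0.2,"offset": [1,0,0],"rot": [0,0,0]},
    {"jaw": 0.2,"offset": [1,0,0],"rot": [0,0,0]},
    {"jaw": 0.2,"offset": [0,0,0],"rot": [0,0,0]}
  ]
}}

```text
time_s: 12.85
eef_pos: [0.6204, 0.0122, 0.0422]
eef_rot: [-0.0, 0.749, 0.663, -0.0]
wrist_force: [-1.8, -0.4, -0.7]
opening: 0.286
grasp_force: 59.0
```

```bash
python3 st.py
```

```text
t 12.85 tcp gauge [ 96.  -12.9] z 42.2 F gauge [-0.58  1.75 -0.69] open 0.28582853893752175 yaw 83.06681065591958 tilt -0.00013348423945904503 -0.00010878755897881042
```

Call:
{"api": "apply_moves", "payload": {
  "moves": [
    {"jaw": 0.2,"offset": [1,-0.2,0],"rot": [0,0,0]},
    {"jaw": 0.2,"offset": [1,-0.2,0],"rot": [0,0,0]},
    {"jaw": 0.2,"offset": [1,-0.1,0],"rot": [0,0,0]},
    {"jaw": 0.2,"offset": [0.5,0,0],"rot": [0,0,0]},
    {"jaw": 0.2,"offset": [0,0,0],"rot": [0,0,0]}
  ]
}}

```text
time_s: 13.48
eef_pos: [0.6205, 0.0157, 0.0423]
eef_rot: [-0.0, 0.749, 0.663, -0.0]
wrist_force: [0.6, 0.6, -0.9]
opening: 0.285
grasp_force: 59.0
```

```bash
python3 st.py
```

```text
t 13.475 tcp gauge [ 99.5 -12.5] z 42.3 F gauge [ 0.64 -0.52 -0.91] open 0.28533764564000913 yaw 83.06463032756463 tilt -4.26477759936204e-05 -7.18086585512015e-07
```

Call:
{"api": "apply_moves", "payload": {
  "moves": [
    {"jaw": 0.2,"offset": [1,-0.1,0],"rot": [0,0,0]},
    {"jaw": 0.2,"offset": [1,-0.1,0],"rot": [0,0,0]},
    {"jaw": 0.2,"offset": [1,0,0],"rot": [0,0,0]},
    {"jaw": 0.2,"offset": [0.5,0,0],"rot": [0,0,0]},
    {"jaw": 0.2,"offset": [0,0,0],"rot": [0,0,0]}
  ]
}}

```text
time_s: 14.1
eef_pos: [0.6206, 0.0191, 0.0422]
eef_rot: [-0.0, 0.749, 0.663, -0.0]
wrist_force: [-0.2, 0.4, -0.3]
opening: 0.284
grasp_force: 59.0
```

```bash
python3 st.py
```

```text
t 14.1 tcp gauge [102.9 -12.2] z 42.2 F gauge [ 0.36  0.23 -0.32] open 0.28395075778321505 yaw 83.06192708841958 tilt -0.00012267043568460739 -9.690048708422522e-05
```

Call:
{"api": "apply_moves", "payload": {
  "moves": [
    {"jaw": 0.2,"offset": [1,0,0],"rot": [0,0,0]},
    {"jaw": 0.2,"offset": [1,0,0],"rot": [0,0,0]},
    {"jaw": 0.2,"offset": [0.5,0,0],"rot": [0,0,0]},
    {"jaw": 0.2,"offset": [0,0,0],"rot": [0,0,0]},
    {"jaw": 0.2,"offset": [0,0,0],"rot": [0,0,0]}
  ]
}}

```text
time_s: 14.72
eef_pos: [0.6207, 0.0216, 0.0421]
eef_rot: [-0.0, 0.749, 0.663, -0.0]
wrist_force: [-2.4, -0.1, -1.5]
opening: 0.286
grasp_force: 59.1
```

```bash
python3 st.py
```

```text
t 14.725 tcp gauge [105.3 -12.1] z 42.1 F gauge [-0.42  2.37 -1.48] open 0.2863783092712732 yaw 83.05885035460308 tilt -0.0002452306602066573 -0.00021276543020830763
```

Call:
{"api": "apply_moves", "payload": {
  "moves": [
    {"jaw": 0.2,"offset": [0.5,-0.2,0],"rot": [0,0,0]},
    {"jaw": 0.2,"offset": [0.5,-0.1,0],"rot": [0,0,0]},
    {"jaw": 0.2,"offset": [0.5,0,0],"rot": [0,0,0]},
    {"jaw": 0.2,"offset": [0,0,0],"rot": [0,0,0]},
    {"jaw": 0.2,"offset": [0,0,0],"rot": [0,0,0]}
  ]
}}

```text
time_s: 15.35
eef_pos: [0.6208, 0.0231, 0.0422]
eef_rot: [-0.0, 0.749, 0.663, -0.0]
wrist_force: [-2.0, -1.5, -0.5]
opening: 0.286
grasp_force: 59.1
```

```bash
python3 st.py
```

```text
t 15.35 tcp gauge [106.9 -11.9] z 42.2 F gauge [-1.76  1.85 -0.48] open 0.28616301944225314 yaw 83.0557581737364 tilt -0.00011516288243960937 -8.709448067442212e-05
```

Call:
{"api": "apply_moves", "payload": {
  "moves": [
    {"jaw": 0.2,"offset": [0.5,-0.1,0],"rot": [0,0,0]},
    {"jaw": 0.2,"offset": [0.5,-0.1,0],"rot": [0,0,0]},
    {"jaw": 0.2,"offset": [0,0,0],"rot": [0,0,0]},
    {"jaw": 0.2,"offset": [0,0,0],"rot": [0,0,0]},
    {"jaw": 0.2,"offset": [0,0,0],"rot": [0,0,0]}
  ]
}}

```text
time_s: 15.98
eef_pos: [0.6208, 0.0241, 0.0423]
eef_rot: [-0.0, 0.749, 0.663, 0.0]
wrist_force: [-2.3, -1.1, -1.1]
opening: 0.282
grasp_force: 59.1
```

```bash
python3 st.py
```

```text
t 15.975 tcp gauge [107.9 -11.8] z 42.3 F gauge [-1.41  2.13 -1.07] open 0.28183678022489295 yaw 83.05621331365852 tilt -4.582293427472369e-05 1.3309039439825525e-05
```

Call:
{"api": "apply_moves", "payload": {
  "moves": [
    {"jaw": 0.2,"offset": [0.5,-0.2,0],"rot": [0,0,0]},
    {"jaw": 0.2,"offset": [0.5,-0.1,0],"rot": [0,0,0]},
    {"jaw": 0.2,"offset": [0.3,0,0],"rot": [0,0,0]},
    {"jaw": 0.2,"offset": [0,0,0],"rot": [0,0,0]},
    {"jaw": 0.2,"offset": [0,0,0],"rot": [0,0,0]}
  ]
}}

```text
time_s: 16.6
eef_pos: [0.6208, 0.0253, 0.0424]
eef_rot: [0.0, 0.749, 0.663, 0.0]
wrist_force: [-1.6, -2.3, -1.0]
opening: 0.292
grasp_force: 59.1
```

```bash
python3 st.py
```

```text
t 16.6 tcp gauge [109.  -11.7] z 42.4 F gauge [-2.47  1.34 -0.98] open 0.29238352590856515 yaw 83.05635545844447 tilt 0.00012751943708187114 2.7090585391378634e-05
```

Call:
{"api": "apply_moves", "payload": {
  "moves": [
    {"jaw": 0.2,"offset": [0.5,-0.1,0],"rot": [0,0,0]},
    {"jaw": 0.2,"offset": [0.5,0,0],"rot": [0,0,0]},
    {"jaw": 0.2,"offset": [0,0,0],"rot": [0,0,0]},
    {"jaw": 0.2,"offset": [0,0,0],"rot": [0,0,0]},
    {"jaw": 0.2,"offset": [0,0,0],"rot": [0,0,0]}
  ]
}}

```text
time_s: 17.23
eef_pos: [0.6209, 0.0261, 0.0424]
eef_rot: [0.0, 0.749, 0.663, -0.0]
wrist_force: [-1.5, -4.9, -1.3]
opening: 0.283
grasp_force: 59.1
```

```bash
python3 st.py
```

```text
t 17.225 tcp gauge [109.8 -11.7] z 42.4 F gauge [-5.02  0.88 -1.29] open 0.28340842888514106 yaw 83.05476051073418 tilt 0.00030664461360491684 -5.016326099465418e-05
```

Call:
{"api": "apply_moves", "payload": {
  "moves": [
    {"jaw": 0.2,"offset": [0.3,0,0],"rot": [0,0,0]},
    {"jaw": 0.2,"offset": [0.2,0,0],"rot": [0,0,0]},
    {"jaw": 0.2,"offset": [0,0,0],"rot": [0,0,0]},
    {"jaw": 0.2,"offset": [0,0,0],"rot": [0,0,0]},
    {"jaw": 0.2,"offset": [0,0,0],"rot": [0,0,0]}
  ]
}}

```text
time_s: 17.85
eef_pos: [0.6209, 0.0263, 0.0424]
eef_rot: [0.0, 0.749, 0.663, -0.0]
wrist_force: [-1.8, -5.7, -0.6]
opening: 0.289
grasp_force: 59.1
```

```bash
python3 st.py
```

```text
t 17.85 tcp gauge [110.  -11.7] z 42.4 F gauge [-5.92  1.15 -0.58] open 0.28917842647404196 yaw 83.0556097301084 tilt 0.00044667421497987596 -0.00020181831042052022
```

Call:
{"api": "apply_moves", "payload": {
  "moves": [
    {"jaw": 0.2,"offset": [0.3,0,0],"rot": [0,0,0]},
    {"jaw": 0.2,"offset": [0,0,0],"rot": [0,0,0]},
    {"jaw": 0.2,"offset": [0,0,0],"rot": [0,0,0]},
    {"jaw": 0.2,"offset": [0,0,0],"rot": [0,0,0]},
    {"jaw": 0.2,"offset": [0,0,0],"rot": [0,0,0]}
  ]
}}

```text
time_s: 18.48
eef_pos: [0.6209, 0.0265, 0.0424]
eef_rot: [0.0, 0.749, 0.663, -0.0]
wrist_force: [-2.2, -6.2, -1.1]
opening: 0.287
grasp_force: 59.1
```

```bash
python3 st.py
```

```text
t 18.475 tcp gauge [110.2 -11.6] z 42.4 F gauge [-6.37  1.42 -1.09] open 0.28672441300614726 yaw 83.05580964807402 tilt 0.00043247724557470577 -0.00031770477906859786
```

The push is about 6.5 N and it no longer advances, so it is wedged. I release, go straight up and check.

Call:
{"api": "apply_moves", "payload": {
  "moves": [
    {"jaw": 0.4,"offset": [0,0,0],"rot": [0,0,0]},
    {"jaw": 0.6,"offset": [0,0,0],"rot": [0,0,0]},
    {"jaw": 0.7,"offset": [0,0,0],"rot": [0,0,0]},
    {"jaw": 0.7,"offset": [0,0,0],"rot": [0,0,0]},
    {"jaw": 0.7,"offset": [0,0,0],"rot": [0,0,0]}
  ]
}}

```text
time_s: 19.1
eef_pos: [0.6209, 0.0273, 0.0423]
eef_rot: [0.0, 0.749, 0.663, 0.0]
wrist_force: [0.1, 0.1, -0.3]
opening: 0.697
grasp_force: 0.0
```

Call:
{"api": "apply_moves", "payload": {
  "moves": [
    {"jaw": 0.7,"offset": [0,0,-15],"rot": [0,0,0]},
    {"jaw": 0.7,"offset": [0,0,-30],"rot": [0,0,0]},
    {"jaw": 0.7,"offset": [0,0,-40],"rot": [0,0,0]},
    {"jaw": 0.3,"offset": [0,0,-45],"rot": [0,0,0]},
    {"jaw": 0.3,"offset": [0,0,-40],"rot": [0,0,0]}
  ]
}}

```text
time_s: 19.73
eef_pos: [0.6211, 0.0272, 0.2154]
eef_rot: [0.001, 0.749, 0.663, 0.001]
wrist_force: [-0.5, -0.4, -0.5]
opening: 0.308
grasp_force: 0.0
```

Call:
{"api": "apply_moves", "payload": {
  "moves": [
    {"jaw": 0.3,"offset": [0,0,0],"rot": [0,0,0]},
    {"jaw": 0.3,"offset": [0,0,0],"rot": [0,0,0]},
    {"jaw": 0.3,"offset": [0,0,0],"rot": [0,0,0]},
    {"jaw": 0.3,"offset": [0,0,0],"rot": [0,0,0]},
    {"jaw": 0.3,"offset": [0,0,0],"rot": [0,0,0]}
  ]
}}

```text
time_s: 20.35
eef_pos: [0.6205, 0.0272, 0.2115]
eef_rot: [-0.001, 0.749, 0.663, -0.0]
wrist_force: [-0.5, -0.2, 0.1]
opening: 0.303
grasp_force: 0.0
```

```bash
python3 st.py
cat > fk.py <<'E'
from h import *
im,d,P,K,M=shoot("wrist");z=P[...,2]
g=lambda p:[float(round(v,1)) for v in G(p)]
r=ctrl.outline_of("wrist","finial")
Gx=((P[...,:2]*1000-ORG)@GX);Gy=((P[...,:2]*1000-ORG)@GY)
hsv=cv2.cvtColor(im,cv2.COLOR_RGB2HSV)
for q in r[:2]:
    m=q["region"]&(d>0); c=P[m&(z>.026)&(z<.042)]
    if len(c)>20: print("finial",round(q["score"],2),"collar",g(cv2.minEnclosingCircle(c[:,:2].astype(np.float32))[0]),cv2.minEnclosingCircle(c[:,:2].astype(np.float32))[1],"ztop collar",np.median(c[:,2]),"tip",g(P[m&(z>.075)].mean(0)),"zmax",P[m][:,2].max())
k=(Gx>80)&(Gx<240)&(Gy>25)&(Gy<70)&(z>.06)&(z<.08)
if k.any(): print("knob",k.sum(),g(P[k].mean(0)), np.round([Gx[k].min(),Gx[k].max(),Gy[k].min(),Gy[k].max()],1))
red=((hsv[...,0]<8)|(hsv[...,0]>172))&(hsv[...,1]>130)&(z>.025)&(z<.045)&(Gx>0)&(Gx<250)&(Gy>-40)&(Gy<60)
if red.any(): a=red&(abs(Gy+12)<12); print("red face x",np.percentile(Gx[a],[1,5,99]) if a.any() else None,"all",np.round([Gx[red].min(),Gx[red].max(),Gy[red].min(),Gy[red].max()],1))
save(im,"w%d.png"%int(ctrl.get_obs()["time_s"]*100));print(ctrl.get_obs()["time_s"])
E
python3 fk.py; cp pics/w[0-9][0-9]*.png pics/now.png
```

```text
t 20.35 tcp gauge [110.9 -11.1] z 211.5 F gauge [-0.26  0.45  0.08] open 0.30310192724943347 yaw 83.05318324046551 tilt -0.0005311090238869549 -0.00043369117300941625
finial 0.96 collar [113.4, -13.0] 0.022578589618206024 ztop collar 0.036072291201173834 tip [114.8, -11.8] zmax 0.08845664920318258
knob 288 [179.8, 44.7] [173.3 186.2  38.8  52.4]
red face x [163.84517081 165.38267251 178.40324036] all [162.8 196.2 -26.5  57.3]
20.45
```

View pics/now.png

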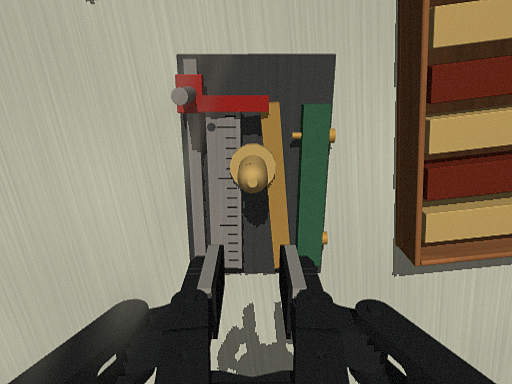

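The finial at (252,165) stands upright and wedged after release. The cursor face is at row ~110, about 28 mm from the collar, and the knob is at (183,96). Next I put the shut fingers behind the knob.

Call:
{"api": "apply_moves", "payload": {
  "moves": [
    {"jaw": 0,"offset": [15,-11,0],"rot": [0,0,0]},
    {"jaw": 0,"offset": [20,-12,0],"rot": [0,0,0]},
    {"jaw": 0,"offset": [25,-12,0],"rot": [0,0,0]},
    {"jaw": 0,"offset": [20,-12,0],"rot": [0,0,0]},
    {"jaw": 0,"offset": [15,-9,0],"rot": [0,0,0]}
  ]
}}

```text
time_s: 21.08
eef_pos: [0.5757, 0.1302, 0.2124]
eef_rot: [0.0, 0.748, 0.664, 0.0]
wrist_force: [0.9, -0.7, -0.6]
opening: -0.002
grasp_force: 0.0
```

Call:
{"api": "apply_moves", "payload": {
  "moves": [
    {"jaw": 0,"offset": [0,0,0],"rot": [0,0,0]},
    {"jaw": 0,"offset": [0,0,25],"rot": [0,0,0]},
    {"jaw": 0,"offset": [0,0,30],"rot": [0,0,0]},
    {"jaw": 0,"offset": [0,0,20],"rot": [0,0,0]},
    {"jaw": 0,"offset": [0,0,10],"rot": [0,0,0]}
  ]
}}

```text
time_s: 21.7
eef_pos: [0.5763, 0.1275, 0.1259]
eef_rot: [-0.0, 0.749, 0.663, -0.001]
wrist_force: [0.1, -0.9, 0.2]
opening: 0.001
grasp_force: 0.0
```

```bash
python3 st.py; python3 fk.py
```

```text
t 21.7 tcp gauge [205.3  44.6] z 125.9 F gauge [-0.9  -0.21  0.17] open 0.0011931628142941148 yaw 83.01095515551357 tilt -0.00047713614690451787 -0.0007781496333470195
finial 0.75 collar [119.0, -11.4] 0.020498627796769142 ztop collar 0.03599222208483405 tip [nan, nan] zmax 0.04527003042332872
knob 81 [185.9, 45.7] [183.  187.   39.6  51.6]
red face x [164.90826229 165.51238847 179.16056056] all [159.7 197.3 -26.5  57.4]
21.8fk.py:9: RuntimeWarning: Mean of empty slice.
  if len(c)>20: print("finial",round(q["score"],2),"collar",g(cv2.minEnclosingCircle(c[:,:2].astype(np.float32))[0]),cv2.minEnclosingCircle(c[:,:2].astype(np.float32))[1],"ztop collar",np.median(c[:,2]),"tip",g(P[m&(z>.075)].mean(0)),"zmax",P[m][:,2].max())
  ret = um.true_divide(
```

Call:
{"api": "apply_moves", "payload": {
  "moves": [
    {"jaw": 0,"offset": [0,-1,20],"rot": [0,0,0]},
    {"jaw": 0,"offset": [0,0,25],"rot": [0,0,0]},
    {"jaw": 0,"offset": [0,0,20],"rot": [0,0,0]},
    {"jaw": 0,"offset": [0,0,10],"rot": [0,0,0]},
    {"jaw": 0,"offset": [0,0,0],"rot": [0,0,0]}
  ]
}}

```text
time_s: 22.42
eef_pos: [0.5755, 0.1283, 0.0519]
eef_rot: [-0.0, 0.749, 0.663, -0.0]
wrist_force: [1.0, -0.6, -0.2]
opening: -0.002
grasp_force: 0.0
```

Call:
{"api": "apply_moves", "payload": {
  "moves": [
    {"jaw": 0,"offset": [-2,0,0],"rot": [0,0,0]},
    {"jaw": 0,"offset": [-2,0,0],"rot": [0,0,0]},
    {"jaw": 0,"offset": [-2,0,0],"rot": [0,0,0]},
    {"jaw": 0,"offset": [-2,0,0],"rot": [0,0,0]},
    {"jaw": 0,"offset": [-2,0,0],"rot": [0,0,0]}
  ]
}}

```text
time_s: 23.05
eef_pos: [0.5746, 0.1184, 0.0524]
eef_rot: [0.0, 0.749, 0.663, 0.0]
wrist_force: [0.5, 1.7, 1.0]
opening: 0.004
grasp_force: 0.5
```

```bash
python3 st.py; python3 fk.py 2>/dev/null
```

```text
t 23.05 tcp gauge [196.   45.3] z 52.4 F gauge [ 1.77 -0.29  1.03] open 0.004309207049389794 yaw 83.0505410332771 tilt 6.234139574109352e-06 0.00011782595646378592
finial 0.7 collar [122.9, -17.8] 0.010493926703929901 ztop collar 0.03632549022064541 tip [195.9, 10.7] zmax 0.12136240712665011
finial 0.26 collar [168.7, -10.3] 0.07271189242601395 ztop collar 0.0349183627471783 tip [204.6, 13.6] zmax 0.12671268932146257
knob 1598 [206.1, 45.1] [203.1 209.2  31.6  58.8]
red face x [164.24350234 164.96546315 178.70237854] all [158.1 197.2 -26.6  57.3]
23.15
```

Call:
{"api": "apply_moves", "payload": {
  "moves": [
    {"jaw": 0,"offset": [-2,0,0],"rot": [0,0,0]},
    {"jaw": 0,"offset": [-2,0,0],"rot": [0,0,0]},
    {"jaw": 0,"offset": [-2,0,0],"rot": [0,0,0]},
    {"jaw": 0,"offset": [-2,0,0],"rot": [0,0,0]},
    {"jaw": 0,"offset": [-2,0,0],"rot": [0,0,0]}
  ]
}}

```text
time_s: 23.78
eef_pos: [0.5733, 0.1084, 0.0523]
eef_rot: [-0.0, 0.749, 0.663, 0.0]
wrist_force: [-0.4, 0.8, 1.0]
opening: -0.0
grasp_force: 0.5
```

Call:
{"api": "apply_moves", "payload": {
  "moves": [
    {"jaw": 0,"offset": [-2,0,0],"rot": [0,0,0]},
    {"jaw": 0,"offset": [-2,0,0],"rot": [0,0,0]},
    {"jaw": 0,"offset": [-2,0,0],"rot": [0,0,0]},
    {"jaw": 0,"offset": [-2,0,0],"rot": [0,0,0]},
    {"jaw": 0,"offset": [-2,0,0],"rot": [0,0,0]}
  ]
}}

```text
time_s: 24.4
eef_pos: [0.5721, 0.0985, 0.0523]
eef_rot: [-0.0, 0.749, 0.663, -0.0]
wrist_force: [-0.6, 1.4, 0.5]
opening: 0.003
grasp_force: 0.5
```

```bash
python3 st.py; python3 fk.py 2>/dev/null; cp $(ls -t pics/*.png|head -1) pics/c1.png
```

```text
t 24.4 tcp gauge [175.9  45.4] z 52.3 F gauge [1.33 0.75 0.47] open 0.0028746420677220066 yaw 83.0551671394081 tilt -1.012989527637835e-05 -7.0963549278896065e-06
finial 0.51 collar [131.4, -22.2] 0.00817082542926073 ztop collar 0.03188392339482665 tip [nan, nan] zmax 0.06597572524883114
knob 1589 [186.1, 45.2] [182.9 189.2  31.7  58.9]
red face x [144.12326858 145.01012784 158.6751705 ] all [137.7 176.9 -26.5  57.5]
24.5
```

View pics/c1.png

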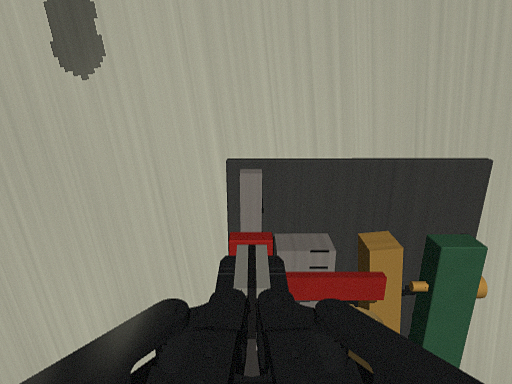

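Call:
{"api": "apply_moves", "payload": {
  "moves": [
    {"jaw": 0,"offset": [-1.5,0,0],"rot": [0,0,0]},
    {"jaw": 0,"offset": [-1.5,0,0],"rot": [0,0,0]},
    {"jaw": 0,"offset": [-1,0,0],"rot": [0,0,0]},
    {"jaw": 0,"offset": [-1,0,0],"rot": [0,0,0]},
    {"jaw": 0,"offset": [0,0,0],"rot": [0,0,0]}
  ]
}}

```text
time_s: 25.12
eef_pos: [0.5714, 0.0935, 0.0522]
eef_rot: [-0.0, 0.749, 0.663, -0.0]
wrist_force: [0.4, -0.0, -0.2]
opening: -0.004
grasp_force: 0.2
```

```bash
python3 st.py
```

```text
t 25.125 tcp gauge [170.9  45.5] z 52.2 F gauge [ 0.02 -0.42 -0.17] open -0.004288969033590823 yaw 83.05395859153744 tilt -1.878604347904268e-05 -0.00013283800914917432
```

Call:
{"api": "apply_moves", "payload": {
  "moves": [
    {"jaw": 0,"offset": [-0.5,0,0],"rot": [0,0,0]},
    {"jaw": 0,"offset": [-0.5,0,0],"rot": [0,0,0]},
    {"jaw": 0,"offset": [-0.5,0,0],"rot": [0,0,0]},
    {"jaw": 0,"offset": [0,0,0],"rot": [0,0,0]},
    {"jaw": 0,"offset": [0,0,0],"rot": [0,0,0]}
  ]
}}

```text
time_s: 25.75
eef_pos: [0.5713, 0.0921, 0.0523]
eef_rot: [-0.0, 0.749, 0.663, -0.0]
wrist_force: [0.3, 1.1, -1.0]
opening: 0.003
grasp_force: 0.3
```

```bash
python3 st.py
```

```text
t 25.75 tcp gauge [169.5  45.4] z 52.3 F gauge [ 1.16 -0.15 -1.03] open 0.002861689320979479 yaw 83.05405086535279 tilt -1.3680463976374829e-05 -3.720455709733929e-05
```

Call:
{"api": "apply_moves", "payload": {
  "moves": [
    {"jaw": 0,"offset": [5,0,0],"rot": [0,0,0]},
    {"jaw": 0,"offset": [5,0,0],"rot": [0,0,0]},
    {"jaw": 0,"offset": [0,0,-40],"rot": [0,0,0]},
    {"jaw": 0,"offset": [0,0,-50],"rot": [0,0,0]},
    {"jaw": 0,"offset": [0,0,-50],"rot": [0,0,0]}
  ]
}}

```text
time_s: 26.38
eef_pos: [0.5723, 0.1024, 0.1936]
eef_rot: [-0.0, 0.749, 0.663, -0.0]
wrist_force: [0.7, -0.6, -0.4]
opening: -0.002
grasp_force: 0.0
```

Call:
{"api": "apply_moves", "payload": {
  "moves": [
    {"jaw": 0,"offset": [-20,15,0],"rot": [0,0,0]},
    {"jaw": 0,"offset": [-25,20,0],"rot": [0,0,0]},
    {"jaw": 0,"offset": [-25,21,0],"rot": [0,0,0]},
    {"jaw": 0,"offset": [-10,0,0],"rot": [0,0,0]},
    {"jaw": 0,"offset": [0,0,0],"rot": [0,0,0]}
  ]
}}

```text
time_s: 27.0
eef_pos: [0.6176, 0.0155, 0.1912]
eef_rot: [-0.001, 0.749, 0.663, -0.001]
wrist_force: [0.4, -0.9, -0.7]
opening: 0.001
grasp_force: 0.0
```

Call:
{"api": "apply_moves", "payload": {
  "moves": [
    {"jaw": 0,"offset": [0,0,0],"rot": [0,0,0]},
    {"jaw": 0,"offset": [0,0,0],"rot": [0,0,0]},
    {"jaw": 0,"offset": [0,0,0],"rot": [0,0,0]},
    {"jaw": 0,"offset": [0,0,0],"rot": [0,0,0]},
    {"jaw": 0,"offset": [0,0,0],"rot": [0,0,0]}
  ]
}}

```text
time_s: 27.62
eef_pos: [0.6184, 0.016, 0.1923]
eef_rot: [0.0, 0.749, 0.663, 0.0]
wrist_force: [-0.1, -0.0, -0.1]
opening: -0.001
grasp_force: 0.0
```

```bash
python3 st.py; python3 fk.py 2>/dev/null
python3 - <<'E'
import cv2,glob,os
f=max(glob.glob("pics/w*.png"),key=os.path.getmtime);im=cv2.imread(f)
cv2.imwrite("pics/gap.png",cv2.resize(im[60:210,160:340],None,fx=4,fy=4,interpolation=cv2.INTER_CUBIC))
E
```

```text
t 27.625 tcp gauge [ 99.6 -10.4] z 192.3 F gauge [-0.03  0.08 -0.07] open -0.0012496709798172376 yaw 83.06801178973856 tilt 2.987402983432856e-05 1.6738150587006695e-05
finial 0.82 collar [111.7, -12.6] 0.023781489580869675 ztop collar 0.03607094699432847 tip [114.9, -11.6] zmax 0.08885667133557923
knob 315 [153.2, 44.8] [146.4 159.6  38.7  52. ]
red face x [137.92292053 138.15557019 151.62398731] all [135.9 169.3 -25.9  57.3]
27.725
```

View pics/gap.png

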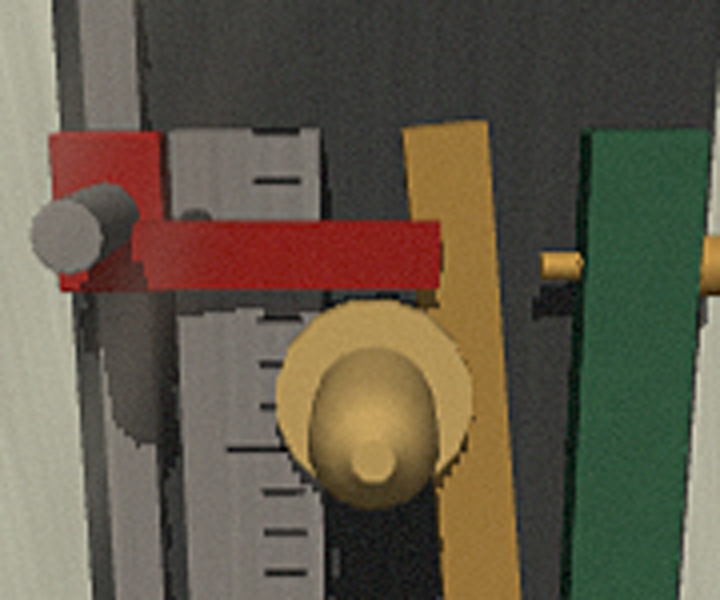

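The gap from collar rim to cursor face is about 10 zoomed px, or 2.2 mm (collar top edge row 300, red edge row 290). The finial has not moved. I close it by a further 1.3 mm.

Call:
{"api": "apply_moves", "payload": {
  "moves": [
    {"jaw": 0,"offset": [20,-14,0],"rot": [0,0,0]},
    {"jaw": 0,"offset": [25,-21,0],"rot": [0,0,0]},
    {"jaw": 0,"offset": [25,-21,0],"rot": [0,0,0]},
    {"jaw": 0,"offset": [9.5,0,0],"rot": [0,0,0]},
    {"jaw": 0,"offset": [0,0,0],"rot": [0,0,0]}
  ]
}}

```text
time_s: 28.35
eef_pos: [0.5726, 0.1025, 0.1926]
eef_rot: [0.0, 0.748, 0.664, 0.0]
wrist_force: [0.7, -0.0, 0.1]
opening: -0.001
grasp_force: 0.0
```

Call:
{"api": "apply_moves", "payload": {
  "moves": [
    {"jaw": 0,"offset": [0,0,20],"rot": [0,0,0]},
    {"jaw": 0,"offset": [0,0,40],"rot": [0,0,0]},
    {"jaw": 0,"offset": [0,0,40],"rot": [0,0,0]},
    {"jaw": 0,"offset": [0,0,30],"rot": [0,0,0]},
    {"jaw": 0,"offset": [0,0,10],"rot": [0,0,0]}
  ]
}}

```text
time_s: 28.98
eef_pos: [0.5714, 0.1008, 0.0501]
eef_rot: [-0.001, 0.749, 0.663, -0.001]
wrist_force: [-0.0, -0.6, 0.1]
opening: 0.001
grasp_force: 0.0
```

Call:
{"api": "apply_moves", "payload": {
  "moves": [
    {"jaw": 0,"offset": [0,0,0],"rot": [0,0,0]},
    {"jaw": 0,"offset": [-2,0,0],"rot": [0,0,0]},
    {"jaw": 0,"offset": [-2,0,0],"rot": [0,0,0]},
    {"jaw": 0,"offset": [-2,0,0],"rot": [0,0,0]},
    {"jaw": 0,"offset": [0,0,0],"rot": [0,0,0]}
  ]
}}

```text
time_s: 29.6
eef_pos: [0.5719, 0.0955, 0.0527]
eef_rot: [0.0, 0.749, 0.663, 0.0]
wrist_force: [0.0, -0.7, -0.1]
opening: -0.003
grasp_force: 0.0
```

```bash
python3 st.py
```

```text
t 29.6 tcp gauge [172.9  45.2] z 52.7 F gauge [-0.67 -0.11 -0.06] open -0.0033816083366628494 yaw 83.0459121860674 tilt 0.00023088769743605456 0.00023370810816620798
```

Call:
{"api": "apply_moves", "payload": {
  "moves": [
    {"jaw": 0,"offset": [-1.5,0,0],"rot": [0,0,0]},
    {"jaw": 0,"offset": [-1.5,0,0],"rot": [0,0,0]},
    {"jaw": 0,"offset": [-1,0,0],"rot": [0,0,0]},
    {"jaw": 0,"offset": [-0.6,0,0],"rot": [0,0,0]},
    {"jaw": 0,"offset": [0,0,0],"rot": [0,0,0]}
  ]
}}

```text
time_s: 30.22
eef_pos: [0.5711, 0.0911, 0.0522]
eef_rot: [-0.0, 0.749, 0.663, -0.0]
wrist_force: [0.4, -0.2, 0.6]
opening: 0.0
grasp_force: 0.4
```

```bash
python3 st.py
```

```text
t 30.225 tcp gauge [168.5  45.4] z 52.2 F gauge [-0.1  -0.46  0.62] open 0.0003418178785611077 yaw 83.05486772938914 tilt -6.585753755989736e-05 -6.647617299292563e-06
```

Call:
{"api": "apply_moves", "payload": {
  "moves": [
    {"jaw": 0,"offset": [-0.3,0,0],"rot": [0,0,0]},
    {"jaw": 0,"offset": [0,0,0],"rot": [0,0,0]},
    {"jaw": 0,"offset": [3,0,0],"rot": [0,0,0]},
    {"jaw": 0,"offset": [5,0,0],"rot": [0,0,0]},
    {"jaw": 0,"offset": [2,0,-15],"rot": [0,0,0]}
  ]
}}

```text
time_s: 30.85
eef_pos: [0.5712, 0.1011, 0.0666]
eef_rot: [-0.001, 0.749, 0.663, -0.001]
wrist_force: [0.9, -0.6, 0.1]
opening: 0.001
grasp_force: 0.0
```

Call:
{"api": "apply_moves", "payload": {
  "moves": [
    {"jaw": 0,"offset": [0,0,-40],"rot": [0,0,0]},
    {"jaw": 0,"offset": [0,0,-50],"rot": [0,0,0]},
    {"jaw": 0,"offset": [0,0,-35],"rot": [0,0,0]},
    {"jaw": 0,"offset": [-15,15,0],"rot": [0,0,0]},
    {"jaw": 0,"offset": [-25,20,0],"rot": [0,0,0]}
  ]
}}

```text
time_s: 31.48
eef_pos: [0.6028, 0.0567, 0.1932]
eef_rot: [0.0, 0.748, 0.664, 0.0]
wrist_force: [0.2, -0.2, 1.1]
opening: 0.003
grasp_force: 0.0
```

Call:
{"api": "apply_moves", "payload": {
  "moves": [
    {"jaw": 0,"offset": [-25,21,0],"rot": [0,0,0]},
    {"jaw": 0,"offset": [-15,0,0],"rot": [0,0,0]},
    {"jaw": 0,"offset": [0,0,0],"rot": [0,0,0]},
    {"jaw": 0,"offset": [0,0,0],"rot": [0,0,0]},
    {"jaw": 0,"offset": [0,0,0],"rot": [0,0,0]}
  ]
}}

```text
time_s: 32.1
eef_pos: [0.6179, 0.0155, 0.1924]
eef_rot: [-0.0, 0.748, 0.663, 0.0]
wrist_force: [-0.0, -0.3, -0.6]
opening: 0.003
grasp_force: 0.0
```

```bash
python3 st.py; python3 fk.py 2>/dev/null
python3 - <<'E'
import cv2,glob,os
f=max(glob.glob("pics/w*.png"),key=os.path.getmtime);im=cv2.imread(f)
cv2.imwrite("pics/gap2.png",cv2.resize(im[60:210,160:340],None,fx=4,fy=4,interpolation=cv2.INTER_CUBIC))
E
```

```text
t 32.1 tcp gauge [ 99. -10.] z 192.4 F gauge [-0.28  0.01 -0.62] open 0.002726531090872713 yaw 83.12118975132191 tilt -0.00011104156291358042 3.136924796436556e-05
finial 0.78 collar [111.7, -11.4] 0.023793315514922142 ztop collar 0.036086892813525256 tip [114.8, -11.8] zmax 0.0891970001463302
knob 318 [151.9, 44.7] [144.9 158.2  38.5  52.5]
red face x [136.51960839 136.71329684 150.23504943] all [134.4 167.9 -26.3  57.5]
32.2
```

View pics/gap2.png

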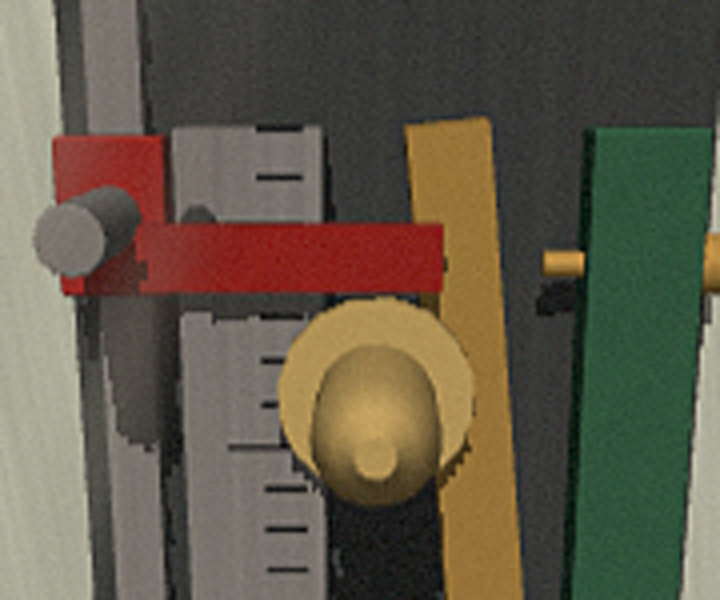

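The gap is now about 0.8 mm (rows 295 to 298). The finial is upright, unmoved and let go, so I hand in.

```bash
python3 -c "
from bench import ctrl; print(ctrl.hand_in())"
```

```text
the job is handed in; nothing more can be done
None
```

I handed the job in with the finial standing upright in the slot, wedged with about a 6.5 N push, and the cursor face about 0.8 mm from its collar. The arm is clear of everything. The hand-in gave no verdict, and I had no way to measure the contact force left on the jaws after letting go.

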